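Start a self-tapping wing screw in a sloping foot

TASK

Two sloping plywood feet each carry a big black wing-headed self-tapping screw: one is already fully home, the other only stands loose in its pilot hole with bare shank showing. Start the loose one: press it firmly in along its own axis and, keeping the pressure on, turn it clockwise by a fifth to a quarter of a turn, so that its first thread bites and it stays in when you let go. Leave the finished screw as it is and do not push the other things on the bench about.

Things in the scene. Friction and masses are not known exactly. Their poses are not given: they have to be found in the camera images.
- foot: plywood foot fixed to the bench, base 170 x 130 x 12 mm, origin under the base's centre. Its 160 x 120 mm face slopes 30 degrees, looking up and to the foot's own -x (roughly to the robot); face centre 78 mm above the bench. On the middle of the face a grey round boss (20 mm high, 58 mm across) holds a screw. This is the foot whose screw is loose.
- screw_head (a point): loose screw: centre of the TOP side of its black flange (60 mm across, 6 thick), on the axis. z: out along the axis, leaning 30 degrees from vertical to the foot's -x. x: along the one flat wing (grip) on the flange, 60 mm long (x), 14 thick (y), 34 high (z). At the start 30 mm of bare threaded steel shank shows between flange and boss. Moves and turns with the screw.
- screw_depth (a joint): how far the screw has gone in along its axis, m: 0 at the start, at most 0.014. Until the thread bites it springs back: 4 N at 0, 17 N at 0.014, and it returns to 0 when let go.
- screw_turn (a joint): turn of the loose screw, rad, grows CLOCKWISE seen from outside. Starts at 0 to 0.3; stops at -0.3 and 2.1; friction 0.06 to 0.15 N m. Kept pressed in 11 mm or more while turning past 0.8, it bites: it then stays in when let go and goes 2 mm deeper per rad (0.011 deep at 1.3). Turned unpressed it only spins, and must be turned back below 0.4 before it can be pressed in.
- foot_done: the second foot, the same in all but its screw, which is already fully home; origin under the centre of its base
- done_head (a point): head of the finished screw, same shape and axes as screw_head; its flange lies 1 mm above the boss, no shank showing
- done_turn (a joint): turn of the finished screw, rad, 0 at the start; to be left alone
- offcut: loose aluminium profile offcut, 140 x 20 x 20 mm, lying between the feet; a bystander
- offcut_long: loose aluminium profile offcut, 200 x 20 x 20 mm, lying behind the feet; a bystander
- motor: loose stepper motor, 42 mm square and 42 mm high with a 20 mm shaft stub on top; a bystander
- cup: loose white plastic cup, 72 mm across, 90 mm high; a bystander
- tape: loose black ring (roll), 100 mm across, 25 mm high; a bystander
- driver: loose screwdriver lying in front of the feet; a bystander
- spanner: loose steel spanner lying in front of the feet; a bystander
Not all that is in view belongs to the job. Leave any green, red or turquoise look-alike of the foot alone.

How it is judged:
On the way:
1. the screw is pressed in while it turns, so that the thread bites (value of joint screw_depth above 0.008 m and value of joint screw_turn above 0.7 rad), for 0.1 s.
At the end, for the whole second after the job is handed in: The loose screw, let go and at rest, stays at least 8 mm deeper than it started (screw_depth above 0.008) with screw_turn above 1.05 rad (value of joint screw_turn above 1.05 rad and value of joint screw_depth above 0.008 m and contact force between the fingers and screw_turn below 0.1 N and angular speed of screw_turn below 0.1 rad/s); the robot touches nothing.
It fails at once if the finished screw is turned (more than 0.15 rad) (value of joint done_turn above 0.15 rad or value of joint done_turn below -0.15 rad).
It fails at once if a bystander is pushed more than 40 mm from its place (distance of any of offcut, offcut_long, motor, cup, tape, driver, spanner from where it was at the start of the episode above 0.04 m).
It also fails if it takes over 35 s, if anything falls off the work surface, if the arm or the gripper's body presses on something with over 40 N, if the wrist force passes 120 N, or if a joint passes its speed limit or range.

ROBOT

A 6-joint arm with a two-finger parallel gripper is mounted at the origin on the work surface. World frame = base frame: x ahead of the robot, y to its left, z up, the work surface at z = 0. Lengths are in m, angles in rad, forces in N, time in s.
With the tool pointing down it reaches from about 0.275 to 0.85 m from the base axis. Payload 5.2 kg.
Tool frame: the origin (TCP) lies between the finger pads; the fingertips stand 11 mm ahead of it and the grasp point (between the pads) lies 8 mm behind it; y points along the fingers, z is the direction in which the jaws open and shut, and the axes are right-handed (so a half turn about y gives the same grasp; the last joint's range is limited). The gripper opens to 85 mm and grips with 20 to 120 N. Pads are 22 mm wide; open, the fingers measure 114 mm over their backs; the gripper's body (76 mm by 85 mm) begins 54 mm behind the grasp point. The pads swing forward as they close: fully open they stand 13 mm farther back than shut.
Start: joints at [1.018, 0.259, 1.535, -0, 1.348, -0.203], TCP at [0.188, 0.517, 0.242] pointing down, gripper open.
Joint ranges: [-3.14, 3.14], [-0.91, 2.08], [0.19, 2.58], [-1.22, 4.36], [0.22, 2.71], [-3.12, 3.12]. Speed limits (rad/s): [2.57, 2.57, 3.14, 3.14, 3.14, 3.14].

INTERFACE

Orientations are given as [roll, pitch, yaw] about the fixed x, y, z axes, in that order (R = Rz(yaw) Ry(pitch) Rx(roll)).
In Python, from plant import * gives the robot as it stands. The module is installed in compiled form; this text tells all that it offers. Calls block until the motion is done:
- movep(position, orientation): joint-space move of the TCP to a pose.
- move_l(position, vel=0.15, attitude=None, force_limit=None): straight line of the TCP; attitude=None keeps the orientation; vel is the mean speed in m/s. With force_limit (N) it stops when the force on the tool has changed by that much, and returns True; else False.
- set_joints(angles): joint-space move.
- move_gripper(opening, force=None): opening from 0.0 (shut) to 1.0 (fully open); force is the grip in N (None keeps the last); returns when the fingers have stopped.
- dwell(seconds).
- inverse_kinematics(position, orientation): joint angles nearest the present ones, or None.
- read_camera(name): name is "scene" or "top" or "wrist"; returns a dict with "image" (400x640x3 uint8, red, green, blue), "depth" (400x640 float32, m along the optical axis (not along the pixel's ray), 0 where there is no reading), "fx", "fy", "cx", "cy" (pixels), "D" ([k1, k2, p1, p2, k3] as OpenCV has them; the pictures are not rectified), "camera_from_world" (4x4, takes a point from world to camera coordinates). Camera axes: x right, y down, z forward; pixel columns grow to the right and rows downward; lengths in m; the calibration is good to about 2 mm. A picture is of the moment at which its call begins.
A pose or a line that the arm cannot do raises PlanningError and nothing moves.
- job_done(): hands the job in, once; it reports no verdict.
Readings, each from a call of its own:
- current_t(): time.
- current_q(): joint angles.
- current_dq(): joint speeds.
- current_effort(): joint torques, N m.
- current_position(): TCP position.
- current_tool_rot(): TCP orientation.
- current_force(): force on the tool from outside, world axes, zero at the start.
- current_ft_torque(): the same for the moment, N m.
- current_finger_gap(): opening from 0.0 (shut) to 1.0 (fully open).
Only numpy, scipy, OpenCV 4.12 (cv2) and the standard library are available. Lean on these libraries where they do the work, as an engineer would, in place of code of your own. Each camera call takes 0.05 s, during which the arm holds its last target.

## Working session

There is one attempt and no reset: what is moved stays moved. The work goes in short steps, each a Python script; the robot and the scene stay as the last script left them, time stands still between calls to the robot, and variables do not carry over. Pictures are saved under pics/ and viewed, and the job is handed in when it is done.

```bash
ls; mkdir -p pics; python3 - <<'E'
from plant import *
import cv2,numpy as np,pickle
for n in ["scene","top","wrist"]:
    r=read_camera(n); pickle.dump(r,open(f"{n}0.pkl","wb"))
    cv2.imwrite(f"pics/{n}0.png",r["image"][:,:,::-1])
    print(n,r["fx"],r["D"],np.round(r["camera_from_world"],3).tolist())
print(current_t())
E
```

```text
pics
scene 370.40924452932194 [0.00997946 0.         0.         0.         0.        ] [[0.572, 0.82, 0.003, -0.264], [0.567, -0.392, -0.725, -0.2], [-0.593, 0.416, -0.689, 1.613], [0.0, 0.0, 0.0, 1.0]]
top 376.18142072520595 [0.00593535 0.         0.         0.         0.        ] [[-0.008, -1.0, -0.024, -0.006], [-0.989, 0.012, -0.144, 0.493], [0.144, 0.023, -0.989, 1.11], [0.0, 0.0, 0.0, 1.0]]
wrist 320.6387293095896 [-0.0132879  0.         0.         0.         0.       ] [[0.343, 0.939, -0.0, -0.551], [0.9, -0.328, 0.287, -0.038], [0.269, -0.099, -0.958, 0.378], [0.0, 0.0, 0.0, 1.0]]
0.15
```

View pics/scene0.png

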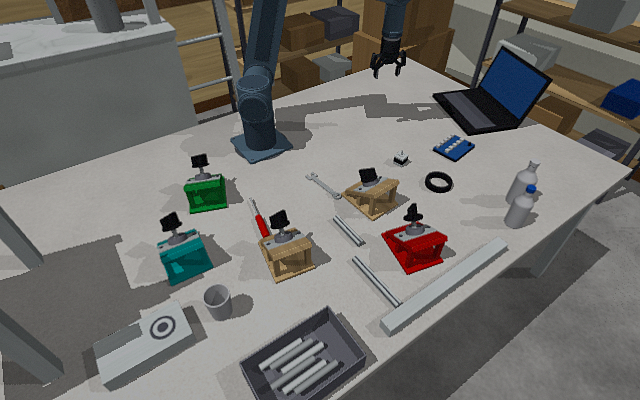

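View pics/top0.png

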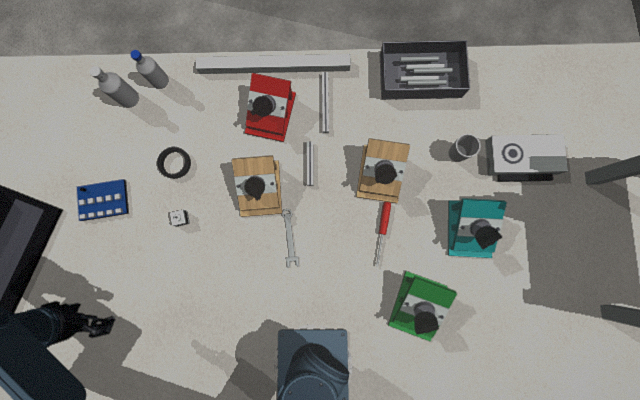

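View pics/wrist0.png

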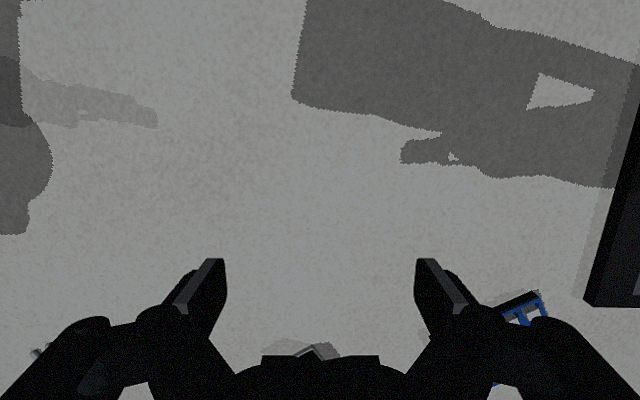

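```bash
python3 - <<'E'
import cv2,numpy as np
s=cv2.imread("pics/scene0.png");t=cv2.imread("pics/top0.png")
a=cv2.resize(s[150:230,330:430],(400,300),interpolation=cv2.INTER_CUBIC)
b=cv2.resize(s[200:290,245:335],(400,300),interpolation=cv2.INTER_CUBIC)
c=cv2.resize(t[145:225,220:300],(400,300),interpolation=cv2.INTER_CUBIC)
d=cv2.resize(t[130:210,345:425],(400,300),interpolation=cv2.INTER_CUBIC)
cv2.imwrite("pics/crop0.png",np.vstack([np.hstack([a,b]),np.hstack([c,d])]))
E
```

```text
(no output)
```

View pics/crop0.png

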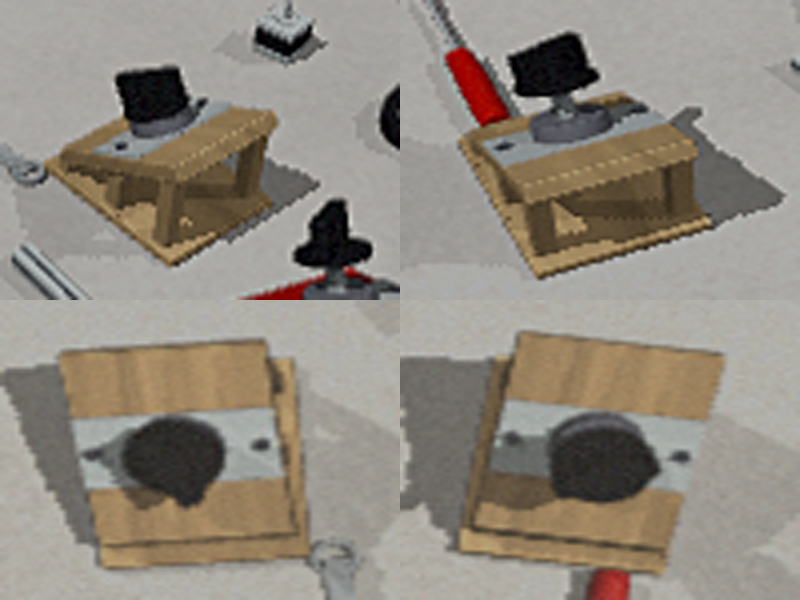

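```bash
cat > h.py <<'E'
import cv2,numpy as np,pickle
def cloud(r):
    K=np.array([[r["fx"],0,r["cx"]],[0,r["fy"],r["cy"]],[0,0,1]])
    h,w=r["depth"].shape
    u,v=np.meshgrid(np.arange(w),np.arange(h))
    p=cv2.undistortPoints(np.stack([u,v],-1).reshape(-1,1,2).astype(np.float64),K,np.array(r["D"])).reshape(h,w,2)
    d=r["depth"].astype(float)
    c=np.stack([p[...,0]*d,p[...,1]*d,d],-1)
    T=np.linalg.inv(np.array(r["camera_from_world"]))
    P=c@T[:3,:3].T+T[:3,3]; P[d==0]=np.nan
    return P
def proj(r,X):
    K=np.array([[r["fx"],0,r["cx"]],[0,r["fy"],r["cy"]],[0,0,1]])
    T=np.array(r["camera_from_world"])
    return cv2.projectPoints(np.asarray(X,float).reshape(-1,1,3),cv2.Rodrigues(T[:3,:3])[0],T[:3,3],K,np.array(r["D"]))[0].reshape(-1,2)
E
python3 - <<'E'
from h import *
r=pickle.load(open("top0.pkl","rb"))
for r,box in((r,(340,130,425,215)),(pickle.load(open("scene0.pkl","rb")),(245,200,335,290))):
    P=cloud(r); x0,y0,x1,y1=box
    p=P[y0:y1,x0:x1].reshape(-1,3); im=r["image"][y0:y1,x0:x1].reshape(-1,3).astype(int)
    wood=(im[:,0]-im[:,2]>35)&(im[:,1]-im[:,2]>10)&(p[:,2]>0.04)&(p[:,2]<0.13)
    q=p[wood]; 
    rng=np.random.default_rng(0);best=None
    for _ in range(500):
        a=q[rng.choice(len(q),3)];n=np.cross(a[1]-a[0],a[2]-a[0]);L=np.linalg.norm(n)
        if L<1e-6: continue
        n/=L; k=np.abs((q-a[0])@n)<.003
        if best is None or k.sum()>best.sum(): best=k
    q=q[best];c=q.mean(0);n=np.linalg.svd(q-c)[2][2];n*=np.sign(n[2])
    print(len(q),c,n,np.degrees(np.arccos(n[2])),np.degrees(np.arctan2(n[1],n[0])),q.min(0),q.max(0))
    b=(im.max(1)<60)&(p[:,2]>.1); print("black",b.sum(),p[b].mean(0),p[b].min(0),p[b].max(0))
E
```

```text
918 [ 0.58823638 -0.2238662   0.08609746] [-0.49268356  0.08665788  0.86588297] 30.016317159189665 170.02430973745373 [ 0.49748363 -0.28811864  0.04002088] [ 0.65104268 -0.15149098  0.11933071]
black 327 [ 0.54255946 -0.21070007  0.14058902] [ 0.51825027 -0.23920136  0.1005449 ] [ 0.58288626 -0.18263232  0.16636037]
402 [ 0.60486694 -0.22851066  0.09738148] [-0.48611434  0.08379382  0.86986864] 29.556622041824284 170.21976722380444 [ 0.50340256 -0.28734086  0.04046184] [ 0.65278153 -0.15211072  0.12041713]
black 267 [ 0.54867562 -0.21478592  0.14322572] [ 0.52629594 -0.24265247  0.10029557] [ 0.57953575 -0.18369362  0.16728056]
```

```bash
python3 - <<'E'
from plant import *
from h import *
from scipy.spatial.transform import Rotation as R
r=pickle.load(open("wrist0.pkl","rb"))
Tc=np.linalg.inv(np.array(r["camera_from_world"]))
Rt=R.from_euler("xyz",current_tool_rot()).as_matrix(); p=np.array(current_position())
print(p,current_tool_rot());print(Rt.round(2));print("cam in tool",Rt.T@(Tc[:3,3]-p));print((Rt.T@Tc[:3,:3]).round(3))
n=np.array([-.4924,.0868,.866]);n/=np.linalg.norm(n)
H=np.array([.547,-.215,.1265])
xf=np.array([np.cos(np.radians(-10)),np.sin(np.radians(-10)),0]); yf=np.cross(n,xf);yf/=np.linalg.norm(yf);xs=np.cross(yf,n)
for d in(.014,.08,.18,.22):
  for a in range(-180,180,30):
    z=np.cos(np.radians(a))*xs+np.sin(np.radians(a))*yf
    y=-n; x=np.cross(y,z); e=R.from_matrix(np.stack([x,y,z],1)).as_euler("xyz")
    q=inverse_kinematics(H+d*n,e)
    print(d,a,None if q is None else np.round(q,2))
E
```

```text
[0.18826102 0.5163887  0.24167494] [-1.57215398e+00  2.90411554e-04 -3.49827537e-01]
[[ 0.94 -0.    0.34]
 [-0.34 -0.    0.94]
 [-0.   -1.   -0.  ]]
cam in tool [-0.07234233 -0.13110592  0.00094826]
[[-0.     0.958  0.287]
 [-0.001 -0.287  0.958]
 [ 1.    -0.     0.001]]
0.014 -180 [-0.73  0.19  2.05  0.56  0.52  2.15]
0.014 -150 [-0.73  0.19  2.05  0.56  0.52  1.62]
0.014 -120 [-0.73  0.19  2.05  0.56  0.52  1.1 ]
0.014 -90 [-0.73  0.19  2.05  0.56  0.52  0.57]
0.014 -60 [-0.73  0.19  2.05  0.56  0.52  0.05]
0.014 -30 [-0.73  0.19  2.05  0.56  0.52 -0.47]
0.014 0 [-0.73  0.19  2.05  0.56  0.52 -1.  ]
0.014 30 [-0.73  0.19  2.05  0.56  0.52 -1.52]
0.014 60 [-0.73  0.19  2.05  0.56  0.52 -2.04]
0.014 90 [-0.73  0.19  2.05  0.56  0.52 -2.57]
0.014 120 [-0.73  0.19  2.05  0.56  0.52 -3.09]
0.014 150 [-0.73  0.19  2.05  0.56  0.52  2.67]
0.08 -180 [-0.78  0.05  2.04  0.48  0.67  2.22]
0.08 -150 [-0.78  0.05  2.04  0.48  0.67  1.69]
0.08 -120 [-0.78  0.05  2.04  0.48  0.67  1.17]
0.08 -90 [-0.78  0.05  2.04  0.48  0.67  0.65]
0.08 -60 [-0.78  0.05  2.04  0.48  0.67  0.12]
0.08 -30 [-0.78 
[... 731 characters left out ...]
.18 90 [-0.87 -0.15  1.99  0.41  0.93 -2.45]
0.18 120 [-0.87 -0.15  1.99  0.41  0.93 -2.97]
0.18 150 [-0.87 -0.15  1.99  0.41  0.93  2.79]
0.22 -180 [-0.91 -0.21  1.95  0.4   1.04  2.27]
0.22 -150 [-0.91 -0.21  1.95  0.4   1.04  1.74]
0.22 -120 [-0.91 -0.21  1.95  0.4   1.04  1.22]
0.22 -90 [-0.91 -0.21  1.95  0.4   1.04  0.69]
0.22 -60 [-0.91 -0.21  1.95  0.4   1.04  0.17]
0.22 -30 [-0.91 -0.21  1.95  0.4   1.04 -0.35]
0.22 0 [-0.91 -0.21  1.95  0.4   1.04 -0.88]
0.22 30 [-0.91 -0.21  1.95  0.4   1.04 -1.4 ]
0.22 60 [-0.91 -0.21  1.95  0.4   1.04 -1.92]
0.22 90 [-0.91 -0.21  1.95  0.4   1.04 -2.45]
0.22 120 [-0.91 -0.21  1.95  0.4   1.04 -2.97]
0.22 150 [-0.91 -0.21  1.95  0.4   1.04  2.79]
```

```bash
cat >> h.py <<'E'
from scipy.spatial.transform import Rotation as R
n=np.array([-.4924,.0868,.866]);n/=np.linalg.norm(n)
yaw=np.radians(-10)
yf=np.array([-np.sin(yaw),np.cos(yaw),0]);xs=np.cross(yf,n)
def att(deg):
    z=np.cos(np.radians(deg))*xs+np.sin(np.radians(deg))*yf
    y=-n; x=np.cross(y,z); return list(R.from_matrix(np.stack([x,y,z],1)).as_euler("xyz"))
E
python3 - <<'E'
from plant import *
from h import *
H=np.array([.547,-.215,.1265])
movep(list(H+.18*n),att(-60))
r=read_camera("wrist");pickle.dump(r,open("wrist1.pkl","wb"));cv2.imwrite("pics/wrist1.png",r["image"][:,:,::-1])
print(current_t(),current_position(),proj(r,[H,H+.034*n]))
E
```

```text
2.9 [ 0.45862195 -0.19881371  0.28235674] [[321.25481753 185.28488087]
 [321.32700628 194.21215467]]
```

View pics/wrist1.png

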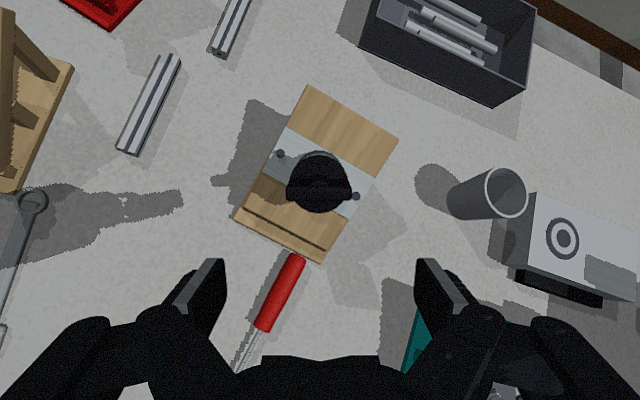

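The wrist view shows the loose-screw head at (318,182), centred as predicted; the wing is a dark band that runs roughly horizontally. I'll measure it from depth.

```bash
python3 - <<'E'
from h import *
r=pickle.load(open("wrist1.pkl","rb"))
P=cloud(r);im=r["image"].astype(int)
B=np.s_[70:280,220:420]
p=P[B].reshape(-1,3);c=im[B].reshape(-1,3)
# face plane
wood=(c[:,0]-c[:,2]>30)&(p[:,2]>.03)&(p[:,2]<.13)
q=p[wood]
for _ in range(5):
    o=q.mean(0);m=np.linalg.svd(q-o)[2][2];m*=np.sign(m[2]);q=p[wood][np.abs((p[wood]-o)@m)<.004]
print("normal",m,np.degrees(np.arccos(m[2])),np.degrees(np.arctan2(m[1],m[0])),len(q))
E=np.stack([xs,yf,n],1)
loc=lambda a:a@E
l=loc(q); face=np.median(l[:,2])
rect=cv2.minAreaRect(l[:,:2].astype(np.float32));print("rect",rect,face)
H=np.array([.547,-.215,.1265]);hl=loc(H);print("H",hl)
L=loc(p);near=np.hypot(L[:,0]-hl[0],L[:,1]-hl[1])<.05
h=L[:,2]-face
print(np.histogram(h[near],bins=np.arange(-.005,.1,.005)))
w=near&(h>.08)&(h<.1); print("wing",w.sum(),L[w].mean(0),cv2.minAreaRect(L[w][:,:2].astype(np.float32)),np.median(h[w]))
f=near&(h>.05)&(h<.062);print("flange",f.sum(),cv2.minEnclosingCircle(L[f][:,:2].astype(np.float32)),np.median(h[f]))
crop=cv2.resize(r["image"][130:240,250:390,::-1],(700,550),interpolation=cv2.INTER_CUBIC)
crop=np.clip(crop.astype(float)*2.5,0,255).astype(np.uint8);cv2.imwrite("pics/w1c.png",crop)
E
```

```text
normal [-0.4922134   0.08290272  0.86651781] 29.943526737164213 170.43949330527607 7983
rect ((0.5604596138000488, -0.11343695223331451), (0.15986770391464233, 0.11962035298347473), 0.215178981423378) -0.23422914797333208
H [ 0.56210056 -0.11674811 -0.17846044]
(array([ 597, 1925,  248,   45,   55,   14,    0,    0,    0,    0,    0,
        131, 1255,   57,   63,   75,   82,   92,  783,  350]), array([-0.005,  0.   ,  0.005,  0.01 ,  0.015,  0.02 ,  0.025,  0.03 ,
        0.035,  0.04 ,  0.045,  0.05 ,  0.055,  0.06 ,  0.065,  0.07 ,
        0.075,  0.08 ,  0.085,  0.09 ,  0.095]))
wing 1225 [ 0.56164043 -0.11331245 -0.1455897 ] ((0.5606308579444885, -0.11416177451610565), (0.023458082228899002, 0.06001231446862221), 20.115955352783203) 0.08942564336981804
flange 1406 ((0.5605736374855042, -0.11384439468383789), 0.029976695775985718) 0.0559666924037653
```

View pics/w1c.png

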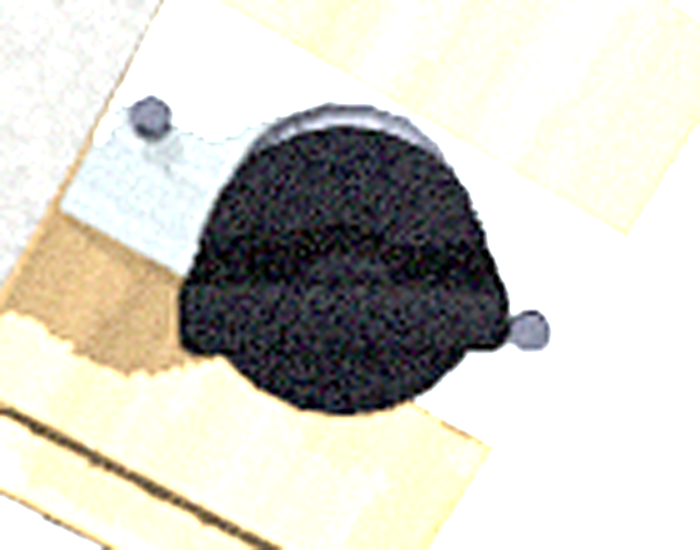

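```bash
python3 - <<'E'
from h import *
r=pickle.load(open("wrist1.pkl","rb"))
P=cloud(r)[70:280,220:420].reshape(-1,3)
E=np.stack([xs,yf,n],1);L=P@E
near=np.hypot(L[:,0]-.5606,L[:,1]+.1137)<.05
for lo in(.083,.086,.088):
    h=L[:,2]+.2342;w=near&(h>lo);q=L[w][:,:2]
    c=q.mean(0);v=np.linalg.svd(q-c,full_matrices=False)[2][0]
    t=(q-c)@np.array([-v[1],v[0]])
    print(lo,w.sum(),c,np.degrees(np.arctan2(v[1],v[0])),np.percentile(t,[0,2,50,98,100]),cv2.minAreaRect(q.astype(np.float32)))
E
```

```text
0.083 1409 [ 0.56205228 -0.11275197] 120.0692804555727 [-0.01067062 -0.00879889 -0.00074469  0.01061984  0.01395695] ((0.5617547035217285, -0.11582248657941818), (0.02433759719133377, 0.08610188215970993), 29.665550231933594)
0.086 1288 [ 0.56182537 -0.11270902] 120.04797575123452 [-0.01083076 -0.0087757  -0.00033784  0.00896049  0.01204553] ((0.5625085234642029, -0.11539311707019806), (0.022602474316954613, 0.08610188215970993), 29.665550231933594)
0.088 1121 [ 0.56166735 -0.11266672] 119.90223588979713 [-0.01084598 -0.00899325 -0.00030863  0.00729755  0.00855388] ((0.5639235377311707, -0.11458712816238403), (0.01934555545449257, 0.08610188215970993), 29.66554832458496)
```

```bash
cat >> h.py <<'E'
E3=np.stack([xs,yf,n],1)
H0=E3@np.array([.5606,-.1137,-.1782])
E
python3 - <<'E'
from plant import *
from h import *
print(H0)
movep(list(H0+.10*n),att(30))
r=read_camera("wrist");pickle.dump(r,open("wrist2.pkl","wb"));cv2.imwrite("pics/wrist2.png",np.clip(r["image"][:,:,::-1]*1.8,0,255))
P=cloud(r).reshape(-1,3);L=P@E3-np.array([.5606,-.1137,-.1782])
w=(np.hypot(L[:,0],L[:,1])<.032)&(L[:,2]>.031)&(L[:,2]<.038);q=L[w][:,:2];c=q.mean(0);v=np.linalg.svd(q-c,full_matrices=False)[2][0]
t=(q-c)@np.array([-v[1],v[0]]);print(w.sum(),c,np.degrees(np.arctan2(v[1],v[0])),np.percentile(t,[0,2,50,98,100]),np.median(L[w][:,2]),cv2.minAreaRect(q.astype(np.float32)))
print(current_t(),current_force(),current_finger_gap())
E
```

```text
[ 0.54612067 -0.21174564  0.12597759]
1731 [-0.00083572  0.00082013] -59.85119766419708 [-0.01028994 -0.00656405 -0.00013144  0.0063167   0.00896846] 0.033611240966091055 ((-0.00043022166937589645, -0.0011504776775836945), (0.01928672380745411, 0.05941791832447052), 29.353246688842773)
4.3667 [ 0.07100681  0.4260795  -0.94114676] 1.006097844826207[ WARN:0@2.904] global loadsave.cpp:1063 imwrite_ Unsupported depth image for selected encoder is fallbacked to CV_8U.
```

View pics/wrist2.png

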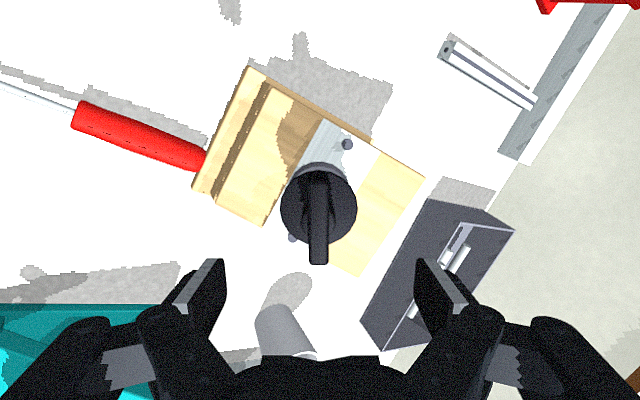

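```bash
python3 - <<'E'
from plant import *
from h import *
print("hit",move_l(list(H0+.015*n),vel=.06,force_limit=8))
p=np.array(current_position());print(current_t(),(p-H0)@E3,current_force())
move_gripper(0.0,force=100)
print(current_t(),current_finger_gap(),current_force(),current_ft_torque())
r=read_camera("wrist");pickle.dump(r,open("wrist3.pkl","wb"));cv2.imwrite("pics/wrist3.png",cv2.convertScaleAbs(r["image"][:,:,::-1],alpha=1.8))
E
```

```text
hit False
5.9333 [ 0.0003129  -0.00011541  0.01531626] [0.39730988 0.53114109 0.14722581]
6.5917 0.14827256457890406 [-5.31134673 -2.14117813  0.54555741] [-0.2213044   0.75635845 -0.09756118]
```

View pics/wrist3.png

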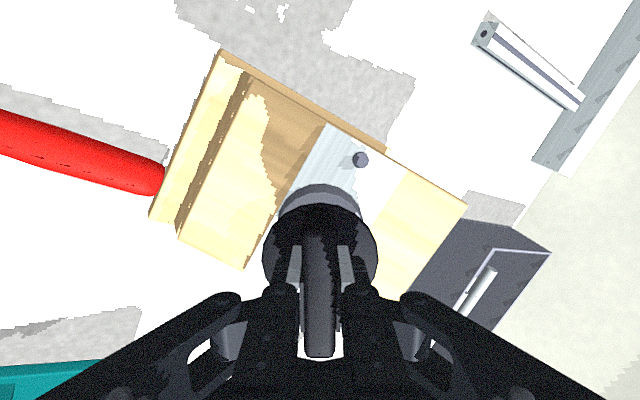

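The wing is held between the pads at (318,290), and the gap reads about 13 mm. Next I press along the axis.

```bash
python3 - <<'E'
from plant import *
from h import *
p0=np.array(current_position()); f0=np.array(current_force())
np.save("p0.npy",p0)
for d in(.004,.008,.011,.0128):
    hit=move_l(list(p0-d*n),vel=.03,force_limit=40)
    dwell(.1)
    print(d,hit,(np.array(current_position())-p0)@E3,"f_loc",np.array(current_force())@E3,current_finger_gap(),current_t())
    if hit: break
r=read_camera("wrist");pickle.dump(r,open("wrist4.pkl","wb"));cv2.imwrite("pics/wrist4.png",cv2.convertScaleAbs(r["image"][:,:,::-1],alpha=1.8))
P=cloud(r).reshape(-1,3);L=P@E3-np.array([.5606,-.1137,-.1782])
w=(np.hypot(L[:,0],L[:,1])<.027)&(np.abs(L[:,0]*np.cos(np.pi/6)+L[:,1]*.5)>.012)&(L[:,2]<.004)&(L[:,2]>-.02);print("flange h",np.percentile(L[w][:,2],[10,30,50,70,90]),w.sum())
E
```

```text
0.004 False [-4.72499370e-05 -4.86864770e-05 -3.72390498e-03] f_loc [-3.17080384 -1.08429878  7.1483926 ] 0.14640110299517398 7.025
0.008 False [-5.61968064e-05 -1.89872925e-05 -7.54582007e-03] f_loc [-2.66312269  0.54242836 10.58459551] 0.14630306959672332 7.4083
0.011 False [-3.25975148e-05 -4.56400857e-05 -1.03707808e-02] f_loc [-4.40125123 -0.63447104 13.24399183] 0.14695858233376305 7.7583
0.0128 False [-2.13760177e-05 -2.23647174e-05 -1.20640011e-02] f_loc [-4.82491078 -0.07376053 13.4561464 ] 0.14373234400593324 8.1083
flange h [-0.01328073 -0.0127919  -0.01245831 -0.0121208  -0.01107579] 2113
```

View pics/wrist4.png

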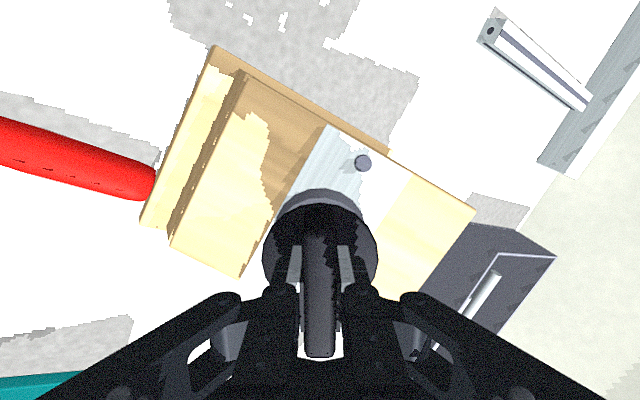

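```bash
python3 - <<'E'
from plant import *
from h import *
p0=np.load("p0.npy")
move_l(list(p0-.0134*n),vel=.03,force_limit=40)
q=list(current_q());q0=q[5]
q=list(inverse_kinematics(list(p0-.0134*n),att(30)));print(np.round(np.array(q)-current_q(),4))
q0=q[5]
for k in range(1,6):
    q[5]=q0+.2*k
    set_joints(q)
    f=np.array(current_force())@E3;t=np.array(current_ft_torque())@E3
    print(k*.2,current_t(),(np.array(current_position())-p0)@E3,"f",f.round(1),"m",t.round(2),current_finger_gap())
    if abs(f).max()>60: break
r=read_camera("wrist");cv2.imwrite("pics/wrist5.png",cv2.convertScaleAbs(r["image"][:,:,::-1],alpha=1.8))
E
```

```text
[ 0.0004  0.0018 -0.0005  0.0008 -0.0009 -0.    ]
0.2 8.7167 [ 2.17387234e-04  5.57261120e-05 -1.25526784e-02] f [-2.4  1.2 14.6] m [ 0.04  0.66 -0.15] 0.1510057998352916
0.4 9.025 [ 4.43105218e-04  7.96414151e-05 -1.25111649e-02] f [-2.   0.5 15. ] m [ 0.15  0.6  -0.06] 0.14208989851819226
0.6000000000000001 9.3333 [ 7.33468595e-04  2.95927924e-05 -1.24376417e-02] f [-1.2  1.2 14.8] m [ 0.19  0.46 -0.07] 0.15168676572169645
0.8 9.6417 [ 9.33353822e-04 -2.07610429e-05 -1.23976397e-02] f [-1.7  1.9 14.8] m [ 0.16  0.37 -0.12] 0.14510625992376353
1.0 9.95 [ 0.00117982 -0.00016989 -0.0123273 ] f [-0.2  1.2 14.5] m [ 0.21  0.35 -0.06] 0.14456350498911977
```

View pics/wrist5.png

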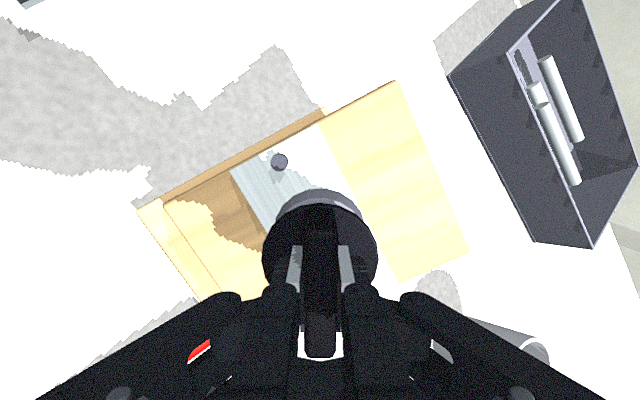

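```bash
python3 - <<'E'
from plant import *
from h import *
p0=np.load("p0.npy")
q=list(inverse_kinematics(list(p0-.0134*n),att(30)));q0=q[5]
for k in (1.2,1.4):
    q[5]=q0+k
    set_joints(q)
    f=np.array(current_force())@E3;t=np.array(current_ft_torque())@E3
    print(k,current_t(),(np.array(current_position())-p0)@E3,"f",f.round(1),"m",t.round(2))
dwell(.2)
r=read_camera("wrist");pickle.dump(r,open("wrist6.pkl","wb"))
a=30-np.degrees(1.4)
move_gripper(1.0)
print(current_t(),current_finger_gap(),(np.array(current_position())-p0)@E3,np.array(current_force())@E3)
r=read_camera("wrist");pickle.dump(r,open("wrist7.pkl","wb"));cv2.imwrite("pics/wrist7.png",cv2.convertScaleAbs(r["image"][:,:,::-1],alpha=1.8))
P=cloud(r).reshape(-1,3);L=P@E3-np.array([.5606,-.1137,-.1782])
print("atts",a,R.from_euler("xyz",current_tool_rot()).as_matrix()[:,2]@E3)
rr=np.hypot(L[:,0],L[:,1])<.028
print(np.histogram(L[rr][:,2],bins=np.arange(-.02,.04,.003)))
E
```

```text
1.2 10.3083 [ 0.00139293 -0.00030233 -0.01229394] f [-0.6  0.3 15. ] m [ 0.1   0.35 -0.08]
1.4 10.6167 [ 0.00154576 -0.00052475 -0.01226728] f [ 0.2 -0.8 14. ] m [ 0.04  0.31 -0.05]
11.5667 1.0002473241718726 [-5.04571834e-05  3.37891598e-05 -1.34709639e-02] [-0.54475772  0.18175072 -0.15438745]
atts -50.21409131831524 [ 6.39915256e-01 -7.68445480e-01 -8.13923870e-05]
(array([   0,    0, 1623, 3063,   27,   32,   29,   33,   46,   47,   49,
         58,  376,  862, 3651,    0,    0,    0,    0]), array([-0.02 , -0.017, -0.014, -0.011, -0.008, -0.005, -0.002,  0.001,
        0.004,  0.007,  0.01 ,  0.013,  0.016,  0.019,  0.022,  0.025,
        0.028,  0.031,  0.034,  0.037]))
```

View pics/wrist7.png

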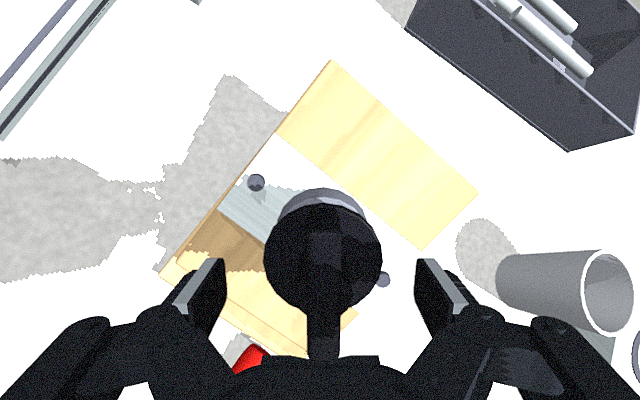

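```bash
python3 - <<'E'
from plant import *
from h import *
move_l(list(H0+.12*n),vel=.12)
dwell(.3)
r=read_camera("wrist");cv2.imwrite("pics/wrist8.png",cv2.convertScaleAbs(r["image"][:,:,::-1],alpha=1.8))
P=cloud(r).reshape(-1,3);L=P@E3-np.array([.5606,-.1137,-.1782]);rad=np.hypot(L[:,0],L[:,1])
w=(rad<.030)&(L[:,2]>.012)&(L[:,2]<.03);q=L[w][:,:2];c=q.mean(0);v=np.linalg.svd(q-c,full_matrices=False)[2][0]
ang=np.degrees(np.arctan2(v[1],v[0]));print("wing",ang,"top h",np.median(L[w][:,2])-.034)
f=(rad<.028)&(L[:,2]<-.004);print("flange",np.median(L[f][:,2]))
print("turned",np.radians((120-ang)%180),current_t(),np.array(current_force()))
s=read_camera("scene");cv2.imwrite("pics/scene8.png",s["image"][:,:,::-1])
E
```

```text
wing -140.4545226257333 top h -0.01120264291390928
flange -0.010827437596995976
turned 1.4041963179393189 13.1 [ 0.12508453 -0.03836734  0.38793239]
```

View pics/wrist8.png

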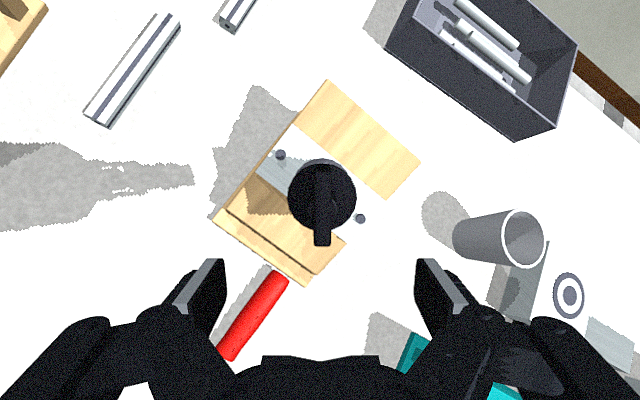

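View pics/scene8.png

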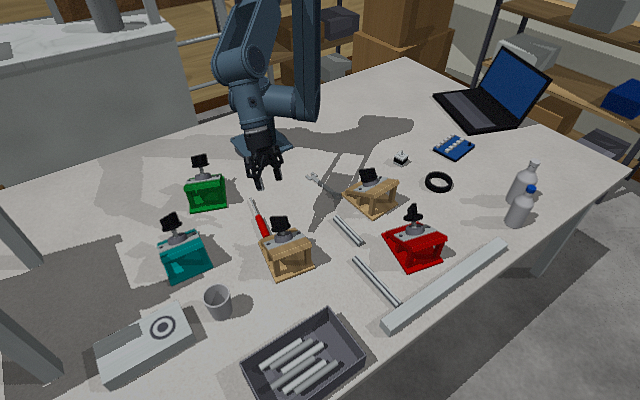

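The wrist view shows the released screw at (322,195), turned 1.40 rad and staying about 11 mm deeper. In the scene view nothing else has moved. I'm handing the job in.

```bash
python3 - <<'E'
from plant import *
job_done(); print(current_t())
E
```

```text
the job is handed in; nothing more can be done
the job is handed in; nothing more can be done
```

The loose screw is started and stays in after I let go. I handed the job in at about 13 s of the 35 s allowed.

**What I did:**
- I chose the plywood foot at scene pixel (285,245), because its screw showed bare shank.
- I left alone the finished plywood foot at (372,185), and the green (204,190), turquoise (182,250) and red (412,240) look-alikes.
- I gripped the wing along the screw's axis and pressed it in about 12 mm. With 14–15 N still on it, I turned it 1.4 rad clockwise (a little under a quarter turn), then let go and backed off.

**Last checks:**
- **Depth:** after release, the depth image put the flange about 10.8 mm lower than at the start, and the wing top 11.2 mm lower. The two agree within the camera's accuracy.
- **Turn:** the wing had turned 1.40 rad from where I gripped it. I could not read where between 0 and 0.3 rad it started.
- **Contact:** the force on the tool was near zero with the gripper clear of everything.
- **Surroundings:** by eye, the last scene picture showed the other screw and the bystanders in their places.

No check failed. While turning, the tool centre drifted about 1.5 mm sideways, but the forces did not rise.

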